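# Load the gripper kit into its bench holders

### The job

Put each of the four loose gripper parts into the holder made for it, in any order: the black thrust washer flat over the steel post, the green valve spool upright in the round cup, the steel dowel block lengthwise in the rectangular tray, and the yellow jaw blank flat on the clip's plate with its tongue pushed fully home under the sprung jaw. Leave the chrome socket and the spanner where they lie, and let go of everything.

Things in the scene. Friction and masses are not known exactly. Their poses are not given: they have to be found in the camera images.
- washer_center (a point): Loose black plastic thrust washer, a flat ring lying on the table: outside diameter 50 mm, hole 26 mm, 12 mm thick. The point is its centre, 6 mm above its underside; z is its axis.
- spool_center (a point): Loose green valve spool standing upright on the table: 30 mm diameter, 60 mm tall, with an 18 mm diameter groove between 12 and 26 mm above its underside; the plain part above 26 mm is the place to grip. The point is its centre, 30 mm above its underside; z is its axis, up.
- block_center (a point): Loose steel dowel block, 50 mm (x) by 30 mm (y) by 36 mm tall, with two brass pins 8 mm in diameter standing 8 mm out of its top, 15 mm either side of the centre along x. The point is the centre of the 36 mm tall body, 18 mm above its underside; x is its long direction, z up.
- blank_center (a point): Loose yellow jaw blank: body 50 (x) by 36 (y) by 24 mm tall; yellow tongue 30 wide, 6 thick (9 to 15 mm above the underside), sticks out 30 mm from the +x face, tip 55 mm from the centre. Point: centre of the 50 mm body, 12 mm above its underside; x points to the tongue, z up. (The larger yellow block held in the C-clamp at the table's left side is not part of the job.)
- post_seat (a point): Fixed grey round base, 62 mm diameter and 6 mm high, with a black disc on it and an upright steel post of 10 mm diameter whose tapered tip is 34 mm above the table. The point is where the washer's centre belongs: on the post's axis, 12 mm above the table. z is up.
- cup_seat (a point): Fixed grey round cup, 56 mm outside diameter, 48 mm inside, rim 20 mm and floor 4 mm above the table, with a green spot on the floor. The point is where the spool's centre belongs: on the cup's axis, 34 mm above the table. z is up.
- tray_seat (a point): Fixed grey rectangular tray with a bright rectangle on its floor: outside 78 mm (x) by 58 mm (y), inside 70 by 50 mm, rim 10 mm and floor 4 mm above the table. The point is where the block's centre belongs: over the tray's centre, 22 mm above the table. x is its long direction (the block's long side goes along it, either way round), z is up.
- clip: Fixed sprung clip; origin at table level, x = push direction, z up. Grey floor plate, top 4 mm up, x -91 to 24 mm, 84 wide, yellow patch where the blank goes. Dark sprung jaw 48 wide: face x 0 to 10, 15 mm up; lead-in slopes up to 24 mm at x -12. The tongue lifts it 4 mm (push 2 to 5 N) and is home at the stop, x 12 (38 mm tall): blank centre at x -43, y 0, 16 mm up. Lip below jaw 11 high.
- socket_center (a point): Bystander: chrome socket standing on the table, 27 mm diameter, 38 mm tall. The point is its centre, 19 mm up.
- spanner_grip (a point): Bystander: steel open-ended spanner, 150 mm long, lying flat roughly along x. The point is on its handle.
Not all that is in view belongs to the job. What is shaped like the part that bears block_center but orange is not meant.

How it is judged:
At the end, for the whole second after the job is handed in: Washer flat over the post (12 mm), spool upright in the cup (14 mm), block on the tray floor (16 mm, 0.4 rad), blank flat on the clip plate, tongue under the jaw, at most 8 mm short of home (16 mm sideways, 0.2 rad); heights within 3 mm, tilts 0.15 rad; all released and at rest (horizontal distance between washer_center and post_seat below 0.012 m and z of washer_center in the frame of post_seat between -0.003 and 0.003 m and angle between each of washer_center, spool_center, block_center, blank_center's own z axis and vertical below 0.15 rad and horizontal distance between spool_center and cup_seat below 0.014 m and z of spool_center in the frame of cup_seat between -0.003 and 0.003 m and horizontal distance between block_center and tray_seat below 0.016 m and z of block_center in the frame of tray_seat between -0.003 and 0.003 m and angle between the x axis of block_center and the x axis of tray_seat, either way round below 0.4 rad and x of clip in the frame of blank_center between 0.03 and 0.051 m and y of clip in the frame of blank_center between -0.016 and 0.016 m and z of clip in the frame of blank_center between -0.019 and -0.013 m and angle between the x axis of blank_center and the x axis of clip, either way round below 0.2 rad and linear speed of each of washer, spool, block, blank below 0.02 m/s); the robot touches nothing.
It fails at once if the chrome socket is disturbed (moved more than 20 mm) (distance of socket_center from where it was at the start of the episode above 0.02 m).
It fails at once if the spanner is disturbed (moved more than 20 mm) (distance of spanner_grip from where it was at the start of the episode above 0.02 m).
It also fails if it takes over 96 s, if anything falls off the work surface, if the arm or the gripper's body presses on something with over 40 N, if the wrist force passes 120 N, or if a joint passes its speed limit or range.

### The arm

A 6-joint arm with a two-finger parallel gripper is mounted at the origin on the work surface. World frame = base frame: x ahead of the robot, y to its left, z up, the work surface at z = 0. Lengths are in m, angles in rad, forces in N, time in s.
With the tool pointing down it reaches from about 0.3 to 0.775 m from the base axis. Payload 14.6 kg.
Tool frame: the origin (TCP) lies on the centre line of the jaws, within the pads' length; the fingertips stand 14 mm ahead of it and the grasp point (between the pads) lies 5 mm behind it; x points along the fingers, y is the direction in which the jaws open and shut, and the axes are right-handed (so a half turn about x gives the same grasp; the last joint's range is limited). The gripper opens to 94 mm and grips with 3 to 60 N. Pads are 16 mm wide; open, the fingers measure 119 mm over their backs; the gripper's body (75 mm by 177 mm) begins 78 mm behind the grasp point.
Start: joints at [-1.374, 0.3, 1.521, -0, 1.321, -0.067], TCP at [0.143, -0.531, 0.219] pointing down, gripper open.
Joint ranges: [-3.03, 3.03], [-0.79, 2.21], [0.23, 2.52], [-1.04, 4.18], [0, 3.07], [-2.55, 2.55]. Speed limits (rad/s): [2.22, 2.22, 2.57, 3.14, 3.14, 3.14].

### API

Orientations are given as [roll, pitch, yaw] about the fixed x, y, z axes, in that order (R = Rz(yaw) Ry(pitch) Rx(roll)).
In Python, from station import * gives the robot as it stands. The module is installed in compiled form; this text tells all that it offers.
- The arm moves only by the shell command python3 -m handwheel 'ROWS' [FORCE]. ROWS is JSON, a list of rows, each a list of 3 entries, a list of its own where there are three numbers: the shift along the tool's x, y, z in mm, then the turn about the tool's x in rad, then the gripper command: -1 is fully open, 1 is shut, values between are in proportion. In form: [[[dx, dy, dz], spin, gripper], ...]. A call has exactly 5 rows; each row is the pose to reach, as a shift and turn from the pose measured when the call began, along the tool's axes at that moment; what a row does not reach only later rows make up. A row lasts 1/10 s, in which the tool goes at most 50 mm and 8.59 degrees, less where a joint would pass 70% of its speed; a pose out of reach is approached as far as the arm can. A call with a gripper value outside its range is refused whole. The fingers move at their own pace and stop on an object; FORCE is the grip in N (left out, the last holds). Time passes only in rows, so rows that repeat a pose let the fingers close, or fill a call up. It gives the time, the measured TCP pose, the force and the opening at its end, in the units of the state.
- get_obs(): the state, without advancing time (a new reading comes with each control period).
- camera(name): name is "scene" or "top"; returns (picture, depth): 420x560x3 uint8, blue, green, red; 420x560 float32, m along the optical axis (not along the pixel's ray), 0 where there is no reading.
- camera_info(name): a dict with "fx", "fy", "cx", "cy" (pixels), "extrinsics" (4x4, takes a point from camera to world coordinates). Camera axes: x right, y down, z forward; pixel columns grow to the right and rows downward; lengths in m; the calibration is good to about 2 mm. A picture is of the moment at which its call begins. camera_info takes no time and is no camera call.
- hand_in(): hands the job in, once; it reports no verdict.
The state is a dict: "time_s": time; "qpos": joint angles; "joint_vel": joint speeds; "tau": joint torques, N m; "ee_pos": TCP position; "eef_rot": TCP orientation; "force": force on the tool from outside, world axes, zero at the start; "moment": the same for the moment, N m; "grip_width": finger opening in m.
Only numpy, scipy, OpenCV 4.12 (cv2) and the standard library are available. Lean on these libraries where they do the work, as an engineer would, in place of code of your own. Each camera call takes 0.05 s, during which the arm holds its last target. There are 200 camera calls.

## Working session

There is one attempt and no reset: what is moved stays moved. The work goes in short steps, Python scripts to look and compute and a shell command to move; the robot and the scene stay as the last step left them, time stands still between calls to the robot, and variables do not carry over. Pictures are saved under pics/ and viewed, about 12 in all and at most 16, crops included, and the job is handed in when it is done.

```bash
mkdir -p pics; python3 - <<'E'
from station import *
import cv2,numpy as np
for n in("top","scene"):
    im,d=camera(n); cv2.imwrite(f"pics/{n}0.png",im); np.savez(f"pics/{n}0.npz",im=im,d=d)
    c=camera_info(n); print(n,c["fx"],c["fy"],c["cx"],c["cy"]); print(np.round(c["extrinsics"],4))
o=get_obs(); print({k:np.round(v,4) for k,v in o.items()})
E
```

```text
top 428.0999666241228 428.0999666241228 279.77794806247425 204.40498058788137
[[-0.0019 -0.9945  0.1051  0.4214]
 [-0.9998  0.0039  0.018   0.0022]
 [-0.0183 -0.105  -0.9943  1.0934]
 [ 0.      0.      0.      1.    ]]
scene 423.25057776852833 423.25057776852833 274.0118179321738 201.7523404370262
[[ 0.8365  0.4682 -0.2848  0.8213]
 [ 0.548  -0.7198  0.4262 -0.4077]
 [-0.0054 -0.5126 -0.8586  0.8564]
 [ 0.      0.      0.      1.    ]]
{'time_s': np.float64(0.1), 'qpos': array([-1.3736,  0.3004,  1.5215, -0.    ,  1.3207, -0.0666]), 'joint_vel': array([-0.    , -0.0018, -0.0015,  0.0014, -0.0002, -0.0004]), 'tau': array([ 1.50000e-03, -5.32639e+01, -3.53280e+01,  7.09000e-02,
        2.35000e-02, -1.00000e-04]), 'ee_pos': array([ 0.1434, -0.5308,  0.219 ]), 'eef_rot': array([-1.6115,  1.5698,  1.7939]), 'force': array([-0.9805, -0.0093,  0.0999]), 'moment': array([ 0.0195,  0.0222, -0.0411]), 'grip_width': np.float64(0.0942)}
```

View pics/top0.png

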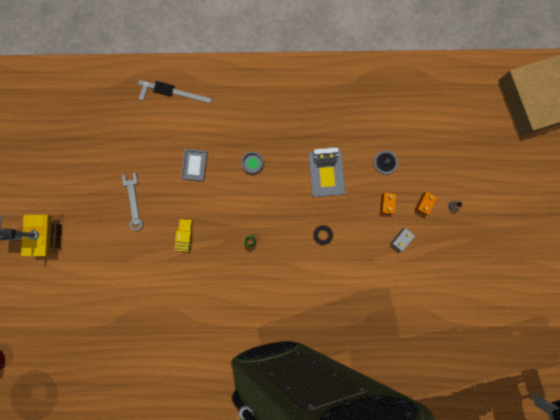

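View pics/scene0.png

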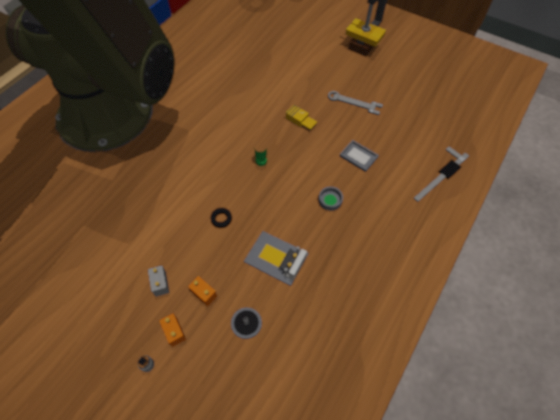

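```bash
cat > h.py <<'E'
import numpy as np,cv2
from station import camera_info,camera
def ray(n,uv,z):
    c=camera_info(n);E=c["extrinsics"]
    uv=np.atleast_2d(uv).astype(float)
    d=np.c_[(uv[:,0]-c["cx"])/c["fx"],(uv[:,1]-c["cy"])/c["fy"],np.ones(len(uv))]@E[:3,:3].T
    return E[:3,3]+d*((z-E[2,3])/d[:,2])[:,None]
def cloud(n,d):
    v,u=np.mgrid[:d.shape[0],:d.shape[1]];c=camera_info(n);E=c["extrinsics"]
    p=np.stack([(u-c["cx"])/c["fx"]*d,(v-c["cy"])/c["fy"]*d,d],-1)
    return p@E[:3,:3].T+E[:3,3]
E
python3 - <<'E'
from h import *
f=np.load("pics/top0.npz");im=f["im"]
cv2.imwrite("pics/c1.png",cv2.resize(im[135:265,110:300],None,fx=4.2,fy=4.2,interpolation=cv2.INTER_CUBIC))
cv2.imwrite("pics/c2.png",cv2.resize(im[135:265,295:475],None,fx=4.4,fy=4.4,interpolation=cv2.INTER_CUBIC))
P=cloud("top",f["d"]);print("table z",np.median(P[100:130,200:400,2]), np.isfinite(P).all())
h=cv2.cvtColor(im,cv2.COLOR_BGR2HSV)
for nm,(r,c) in dict(tray=(165,195),cup=(163,252),clip=(175,327),post=(162,386),block=(240,403),washer=(235,323),wr=(235,315),spool=(242,250),blank=(240,184),tongue=(224,185),sock=(206,455)).items(): print(nm,P[r,c].round(4),im[r,c],h[r,c])
E
```

```text
table z 0.0005245171364992585 True
tray [0.6399 0.2415 0.0052] [210 206 198] [100  15 210]
cup [0.6445 0.0936 0.0047] [ 80 163  50] [ 68 177 163]
clip [ 0.6122 -0.0997  0.0035] [  0 174 199] [ 26 255 199]
post [ 0.6417 -0.2477  0.0213] [47 47 47] [ 0  0 47]
block [ 0.4443 -0.28    0.0371] [153 154 151] [ 80   5 154]
washer [ 0.4582 -0.0877  0.0008] [ 43  94 149] [ 14 181 149]
wr [ 0.4579 -0.0666  0.013 ] [41 39 38] [110  19  41]
spool [0.4409 0.0978 0.0035] [ 39  84 129] [ 15 178 129]
blank [0.4458 0.2608 0.0261] [  0 168 199] [ 25 255 199]
tongue [0.4862 0.2608 0.0194] [  0 169 199] [ 25 255 199]
sock [ 0.531  -0.4241  0.0012] [ 40  70 101] [ 15 154 101]
```

View pics/c1.png

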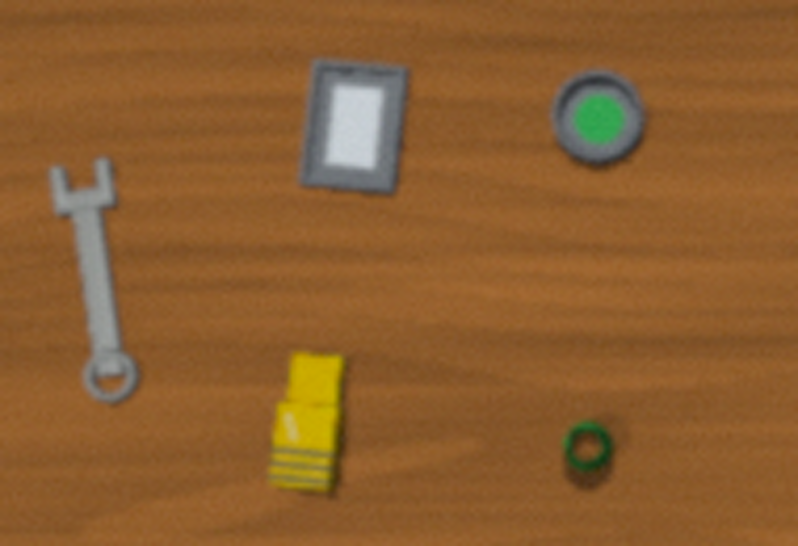

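View pics/c2.png

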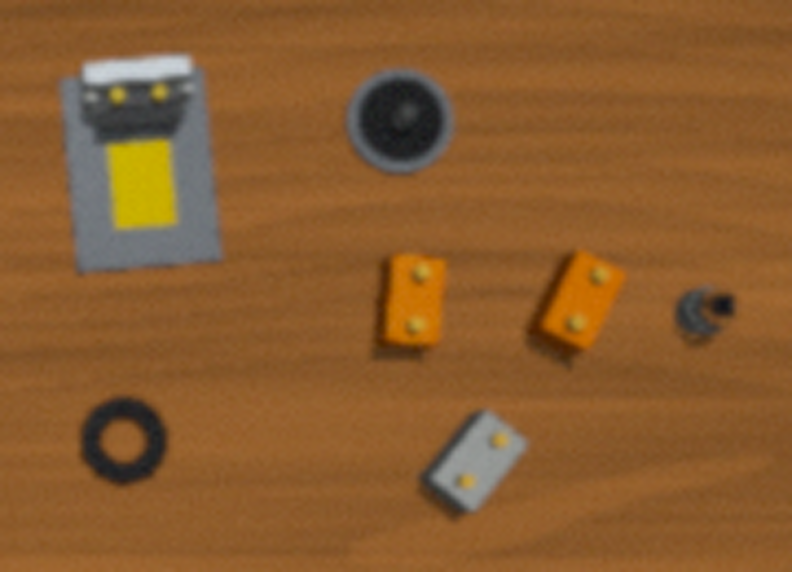

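```bash
cat > m.py <<'E'
from h import *
f=np.load("pics/top0.npz");im=f["im"];h=cv2.cvtColor(im,cv2.COLOR_BGR2HSV)
g=np.load("pics/scene0.npz");ims=g["im"];hs=cv2.cvtColor(ims,cv2.COLOR_BGR2HSV)
def blob(hsv,lo,hi,box):  # box u0,v0,u1,v1 ; contour of largest blob
    m=cv2.inRange(hsv,lo,hi);k=np.zeros_like(m);u0,v0,u1,v1=box;k[v0:v1,u0:u1]=m[v0:v1,u0:u1]
    cs,_=cv2.findContours(k,cv2.RETR_EXTERNAL,cv2.CHAIN_APPROX_NONE);return max(cs,key=cv2.contourArea)[:,0],k
def rect(n,c,z,nm):
    p=ray(n,c,z)[:,:2]*1000
    (ce,wh,a)=cv2.minAreaRect(p.astype(np.float32));print(n,nm,"rect c",np.round(ce,1),"wh",np.round(wh,1),"ang",round(a,1))
def circ(n,c,z,nm):
    p=ray(n,c,z)[:,:2]*1000
    (ce,wh,a)=cv2.fitEllipse(p.astype(np.float32));print(n,nm,"ell c",np.round(ce,1),"d",np.round(wh,1), "bbox c",((p.max(0)+p.min(0))/2).round(1))
wood_s=(0,0,0),(180,90,255)
for n,H,B in(("top",h,dict(tray=(178,145,212,186),tin=(178,145,212,186),cup=(238,148,267,178),patch=(300,155,350,200),clip=(300,140,352,200),post=(368,145,402,178),washer=(308,220,338,250),spool=(238,228,264,256),blank=(170,215,200,256),block=(388,225,418,256))),
 ("scene",hs,dict(tray=(335,135,382,172),tin=(335,135,382,172),cup=(314,184,348,214),patch=(250,235,292,270),clip=(240,225,312,288),post=(226,303,266,343),washer=(205,202,238,232),blank=(280,100,322,134),block=(144,262,170,298)))):
    gr=(0,0,0),(180,110,255)
    rect(n,blob(H,*gr,B["tray"])[0],.01,"tray rim")
    rect(n,blob(H,(0,0,150),(180,70,255),B["tin"])[0],.004,"tray bright")
    circ(n,blob(H,(45,80,60),(85,255,255),B["cup"])[0],.004,"cup spot")
    circ(n,blob(H,*gr,B["cup"])[0],.02,"cup rim")
    rect(n,blob(H,(22,200,120),(32,255,255),B["patch"])[0],.004,"patch")
    rect(n,blob(H,*gr,B["clip"])[0],.004,"clip all")
    circ(n,blob(H,(0,0,0),(180,110,75),B["post"])[0],.006,"post disc")
    circ(n,blob(H,*gr,B["post"])[0],.006,"post base")
    circ(n,blob(H,(0,0,0),(180,110,90),B["washer"])[0],.012,"washer")
    rect(n,blob(H,(0,0,110),(180,70,255),B["block"])[0],.036,"block top")
    rect(n,blob(H,(20,200,100),(32,255,255),B["blank"])[0],.02,"blank all")
circ("top",blob(h,(40,80,20),(90,255,255),B.get("spool",(238,228,264,256)))[0],.06,"spool top")
P=cloud("top",f["d"])
for nm,(u0,v0,u1,v1),a,b in(("blankbody",(165,210,205,260),.021,.03),("tongue",(165,210,205,260),.015,.0205),("block",(385,222,420,258),.033,.05),("washer",(305,218,340,252),.008,.016),("spool",(235,225,267,260),.05,.07),("stop",(300,140,352,200),.032,.045),("tray",(170,140,218,190),.007,.013),("cup",(234,144,270,182),.014,.024)):
    q=P[v0:v1,u0:u1].reshape(-1,3);q=q[(q[:,2]>a)&(q[:,2]<b)]
    if len(q)>4:
        r=cv2.minAreaRect((q[:,:2]*1000).astype(np.float32));print("cloud",nm,len(q),"mean",(q.mean(0)*1000).round(1),"rect",np.round(r[0],1),np.round(r[1],1),round(r[2],1))
E
python3 m.py
```

```text
top tray rim rect c [640.6 243.7] wh [61.2 81. ] ang 84.6
top tray bright rect c [641.  244.4] wh [33.1 52.6] ang 84.9
top cup spot ell c [644.9  93.1] d [28.5 29.4] bbox c [645.9  92.4]
top cup rim ell c [643.5  92.8] d [55.5 57.5] bbox c [644.   92.4]
top patch rect c [608.7 -99.3] wh [47.3 32. ] ang 4.9
top clip all rect c [621.9 -97.8] wh [126.1  86.6] ang 4.6
top post disc ell c [ 645.5 -250.7] d [46.6 47.5] bbox c [ 644.9 -251.2]
top post base ell c [ 645.  -249.9] d [60.3 61.7] bbox c [ 645.  -248.9]
top washer ell c [458.9 -85.8] d [43.2 43.9] bbox c [459.2 -85.6]
top block top rect c [ 446.2 -282.1] wh [29.7 49.8] ang 50.2
top blank all rect c [470.8 263.7] wh [38.3 60.3] ang 79.9
scene tray rim rect c [642.5 241.1] wh [64.8 81.5] ang 84.3
scene tray bright rect c [642.5 243.7] wh [26.3 46.7] ang 83.8
scene cup spot ell c [645.1  92.5] d [28.6 29. ] bbox c [645.1  92.3]
scene cup rim ell c [646.9  88.1] d [55.6 64.5] bbox c [646.5  88.2]
scene patch rect c [ 609.4 -100.1] wh [44.1 29.1] ang 4.5
scene clip all rect c [618. -98.] wh [117.3  90. ] ang 5.4
scene post disc ell c 
[... 235 characters left out ...]
wh [29.7 48.4] ang 50.5
scene blank all rect c [474.4 261.1] wh [38.9 62.9] ang 76.6
top spool top ell c [442.6  94.1] d [23.7 25.2] bbox c [442.3  95.3]
cloud blankbody 278 mean [443.8 267.3  24.7] rect [444.2 267.6] [36.5 49.7] 84.2
cloud tongue 108 mean [476.8 263.8  16.9] rect [459.3 264.6] [35.  77.8] 82.2
cloud block 246 mean [ 446.  -280.5   37.2] rect [ 445.8 -280.8] [30.1 49.8] 49.1
cloud washer 217 mean [458.8 -85.3  12.4] rect [459.2 -85.6] [47.8 48. ] 89.6
cloud stop 158 mean [665.1 -93.2  37.7] rect [663.1 -93.8] [23.4 60.6] 5.4
cloud tray 235 mean [639.3 245.7   9.2] rect [628.2 237.3] [ 74.9 103.1] 85.6
cloud cup 109 mean [644.9  93.7  19.9] rect [644.3  93.8] [54.1 52.9] 43.0
```

```bash
cat > plan.py <<'E'
import sys,numpy as np
from scipy.spatial.transform import Rotation as R
from station import get_obs
# plan.py x y z(mm) jawyaw(deg; direction the jaws open, mod 180)
o=get_obs();M=R.from_euler("xyz",o["eef_rot"]).as_matrix();p=o["ee_pos"]*1000
print("t",round(float(o["time_s"]),2),"p",p.round(1),"down",M[:,0].round(3),"jaw",round(np.degrees(np.arctan2(M[1,1],M[0,1])),1),"q",o["qpos"].round(2),"F",o["force"].round(1),"w",round(float(o["grip_width"])*1000,1))
if len(sys.argv)>1:
    a=[float(v) for v in sys.argv[1:]]
    d=M.T@(np.array(a[:3])-p); cur=np.arctan2(M[1,1],M[0,1])
    s=-(np.radians(a[3])-cur); s=(s+np.pi/2)%np.pi-np.pi/2
    print("shift",d.round(1),"spin",round(s,3))
E
python3 plan.py 446 -281.5 130 50; python3 - <<'E'
from h import *
f=np.load("pics/top0.npz");P=cloud("top",f["d"])
print((P[232:252,240:262,2]*1000).round().astype(int))
g=np.load("pics/scene0.npz")["im"]
cv2.imwrite("pics/c3.png",cv2.resize(g[90:190,220:330],None,fx=5,fy=5,interpolation=cv2.INTER_CUBIC))
E
```

```text
t 0.1 p [ 143.4 -530.8  219. ] down [-0.     0.001 -1.   ] jaw -74.9 q [-1.37  0.3   1.52 -0.    1.32 -0.07] F [-1.  -0.   0.1] w 94.2
shift [  89.1 -161.7 -357.2] spin 0.962
[[   2    3    1    1    0    1    2   -1    2   -3    0   -1    4    1
    -1    3    1    2    0    3   -1    2]
 [   0   -2    3    1    2   -1   -5    3    2   -5   -3   -2   -1   -3
     0    0   -1    0    0   -2    3    3]
 [   3    4    2    1    3    0   -2    3    1    3    0    6    0    0
     3   -1    1    4    1 1093    0    3]
 [   0    1    2    0   -1    2   -3    0    1   13   -3    0   -4    0
     0    1    1    0   -1    1    2    2]
 [  -1    0   -3   -1   -3    5   12   13   11   14   15   16   43    1
    -1    1    2    3    1    0   -4    0]
 [   0    0    0    1   -1   12   13   15   19   18   17   18   17   37
     0   -1    2   -2   -1    5    4   -2]
 [   4    3    3    1    0   13   14   -1    4    0    1    2   15   15
    14    0    0   -1   -4   -2    1    1]
 [  -2   -2    1   -3   17   14   -3    2    3    0   -2    3   17   16
    35   -1   -1    1   -2   -1    2    2]
 [  -
[... 675 characters left out ...]
  4    1]
 [   2    1    0    1   -2   -1    0   15   13   13   53   37   10    2
    -4    2    1    4    3    2    1   -1]
 [   2    3    0    5   -3    2    3    2   -2    2    2   -2   -2   -3
     1    3    2    1    2    1   -3    2]
 [  -1    1    3   -2   -2   -1   -3    1    4    2    0    0   -2   -2
     1   -2    0    4    1    1    3   -1]
 [   1    1    2   -3   -3   -3   -1   -2    2    0   -1    1    1    1
    -4   -2    1   -3    4   -3    0   -4]
 [   3    1    1    1    0    3   -2    0   -2   -1    0   -1   -1   -2
     1   -1   -1    2   -3   -2    3    6]
 [  -1   -1    1   -2   -1    0    3   -3    1    2    0    2   -1    4
     1    3    0    1   -1    1    2    2]]
```

View pics/c3.png

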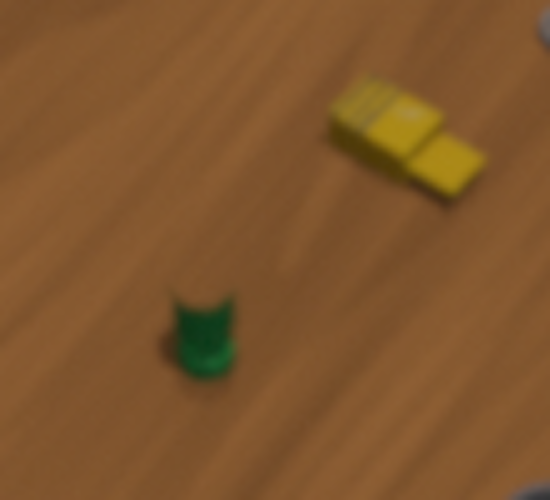

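```bash
python3 - <<'E' | tail -4
from m import *
print("----")
c,k=blob(h,(40,60,15),(90,255,255),(238,228,264,256));circ("top",c,.012,"spool flange")
P=cloud("top",f["d"])[228:256,238:264].reshape(-1,3);q=P[(P[:,2]>.009)&(P[:,2]<.2)]*1000
print(cv2.minEnclosingCircle(q[:,:2].astype(np.float32)),q.mean(0))
c,k=blob(hs,(40,60,15),(95,255,255),(250,140,275,170));u,v,w,hh=cv2.boundingRect(c);print((u,v,w,hh),ray("scene",[u+w/2-.5,v+hh-1],0)*1000)
E
python3 -m handwheel '[[[0,-32,-40],0.15,-1],[[0,-64,-50],0.3,-1],[[0,-96,-100],0.45,-1],[[0,-128,-150],0.6,-1],[[0,-150,-200],0.75,-1]]' 30; python3 plan.py 446 -281.5 130 50
```

```text
----
top spool flange ell c [443.5  98.3] d [24.8 26.4] bbox c [443.2  99.6]
((443.4831237792969, 99.0359878540039), 14.873433113098145) [443.32790763  98.0798005   18.84385592]
(256, 151, 11, 15) [[451.7739972   88.72770191   0.        ]]
time_s: 0.6
ee_pos: [0.2679, -0.3599, 0.2191]
eef_rot: [-0.929, 1.57, 1.775]
force: [0.4, -1.1, -0.2]
grip_width: 0.0939
t 0.6 p [ 267.9 -359.9  219.1] down [-0.     0.001 -1.   ] jaw -115.1 q [-1.01  0.07  1.79  0.    1.28  1.  ] F [ 0.4 -1.1 -0.2] w 93.9
shift [  89.1 -146.3 -128.2] spin 0.261
```

```bash
python3 -m handwheel '[[[30,-40,-30],0.1,-0.3],[[60,-80,-60],0.2,-0.3],[[89,-120,-100],0.26,-0.3],[[89,-146,-128],0.26,-0.3],[[89,-146,-128],0.26,-0.3]]' 30; python3 -m handwheel '[[[0,0,0],0,-0.2],[[0,0,0],0,-0.2],[[0,0,0],0,-0.2],[[0,0,0],0,-0.2],[[0,0,0],0,-0.2]]'|tail -1; python3 plan.py 446 -281.5 26 50
```

```text
time_s: 1.1
ee_pos: [0.448, -0.2796, 0.1284]
eef_rot: [-0.272, 1.568, 2.174]
force: [0.1, -0.5, 1.3]
grip_width: 0.0619
grip_width: 0.0566
t 1.6 p [ 447.5 -280.2  128.9] down [-0.001  0.002 -1.   ] jaw -129.9 q [-0.63  0.35  1.68  0.    1.11  1.64] F [ 0.6 -0.1 -0. ] w 56.6
shift [1.029e+02 2.000e+00 1.000e-01] spin 0.002
```

```bash
python3 -m handwheel '[[[40,2,0],0,-0.2],[[80,2,0],0,-0.2],[[103,2,0],0,-0.2],[[103,2,0],0,-0.2],[[103,2,0],0,-0.2]]'|tail -2; python3 plan.py 446 -281.5 26 50; python3 -m handwheel '[[[0,0,0],0,1],[[0,0,0],0,1],[[0,0,0],0,1],[[0,0,0],0,1],[[0,0,0],0,1]]' 40; python3 -m handwheel '[[[0,0,0],0,1],[[-20,0,0],0,1],[[-60,0,0],0,1],[[-90,0,0],0,1],[[-90,0,0],0,1]]'|tail -3; python3 plan.py 641.5 243.5 125 84.8
```

```text
force: [0.2, -0.6, 0.6]
grip_width: 0.0567
t 2.1 p [ 446.2 -281.9   26.8] down [-0.001  0.002 -1.   ] jaw -129.9 q [-0.63  0.5   1.75  0.    0.9   1.63] F [ 0.2 -0.6  0.6] w 56.7
shift [ 0.8 -0.2  0.4] spin 0.002
time_s: 2.6
ee_pos: [0.4464, -0.2822, 0.0274]
eef_rot: [-0.775, 1.57, 1.67]
force: [-1.8, 1.2, 6.5]
grip_width: 0.0295
eef_rot: [-2.892, 1.566, -0.447]
force: [0.5, -0.8, -4.5]
grip_width: 0.0295
t 3.1 p [ 447.7 -283.2  120.9] down [ 0.005 -0.002 -1.   ] jaw -129.9 q [-0.63  0.36  1.69  0.    1.09  1.63] F [ 0.5 -0.8 -4.5] w 29.5
shift [  -4.4 -528.3  189.2] spin -0.606
```

```bash
python3 -m handwheel '[[[0,-25,9],0,1],[[0,-60,22],0,1],[[0,-100,36],0,1],[[0,-145,52],0,1],[[0,-190,68],0,1]]'|tail -1;python3 -m handwheel '[[[0,-45,16],0,1],[[0,-90,32],0,1],[[0,-135,48],0,1],[[0,-180,64],0,1],[[0,-215,77],0,1]]'|tail -1; python3 plan.py 641.5 243.5 125 84.8
```

```text
grip_width: 0.0298
grip_width: 0.0297
t 4.1 p [595.7 124.9 116.7] down [-0.    -0.002 -1.   ] jaw -129.9 q [ 0.15  0.53  1.45 -0.    1.16  2.41] F [-0.  -0.9 -3.2] w 29.7
shift [  -8.5 -120.3   40.9] spin -0.605
```

```bash
python3 -m handwheel '[[[0,-35,12],-0.12,1],[[0,-70,24],-0.24,1],[[0,-100,34],-0.36,1],[[0,-120,41],-0.48,1],[[0,-120,41],-0.6,1]]'|tail -1; python3 -m handwheel '[[[0,0,0],0,1],[[0,0,0],0,1],[[0,0,0],0,1],[[0,0,0],0,1],[[0,0,0],0,1]]'|tail -1; python3 plan.py 641.5 243.5 32 84.8
```

```text
grip_width: 0.0294
grip_width: 0.0296
t 5.1 p [640.6 245.5 113.6] down [-0.003 -0.002 -1.   ] jaw -95.1 q [ 0.31  0.7   1.18 -0.    1.26  1.97] F [-0.5 -0.5 -3.7] w 29.6
shift [81.6  1.7 -1.3] spin 0.001
```

```bash
python3 -m handwheel '[[[35,2,-1],0,1],[[65,2,-1],0,1],[[78,2,-1],0,1],[[81,2,-1],0,1],[[81,2,-1],0,1]]'|tail -2; python3 plan.py 641.5 243.5 31.5 84.8;  python3 -m handwheel '[[[1,0,0],0,1],[[1,0,0],0,0.6],[[1,0,0],0,0.2],[[1,0,0],0,-0.1],[[1,0,0],0,-0.1]]'|tail -2; python3 -m handwheel '[[[0,0,0],0,-0.2],[[-20,0,0],0,-0.2],[[-60,0,0],0,-0.2],[[-100,0,0],0,-0.2],[[-100,0,0],0,-0.2]]'|tail -2; python3 plan.py 459.5 -86 110 -5
python3 - <<'E'
from h import *
for n in("top","scene"):
    im,d=camera(n);np.savez(f"pics/{n}1.npz",im=im,d=d)
    if n=="scene":cv2.imwrite("pics/s1.png",im)
E
```

```text
force: [-0.3, -0.1, -3.3]
grip_width: 0.0296
t 5.6 p [641.6 243.3  33.4] down [-0.002 -0.002 -1.   ] jaw -95.2 q [ 0.31  0.79  1.23 -0.    1.13  1.97] F [-0.3 -0.1 -3.3] w 29.6
shift [ 1.9 -0.2  0.1] spin 0.001
force: [-0.2, -0.6, -0.1]
grip_width: 0.0496
force: [0.5, -0.4, 0.3]
grip_width: 0.0564
t 6.6 p [644.2 244.3 139.8] down [ 0.008  0.001 -1.   ] jaw -95.2 q [ 0.31  0.67  1.16 -0.    1.3   1.97] F [ 0.5 -0.4  0.3] w 56.4
shift [ 27.8 345.6 154.5] spin 1.568
```

View pics/s1.png

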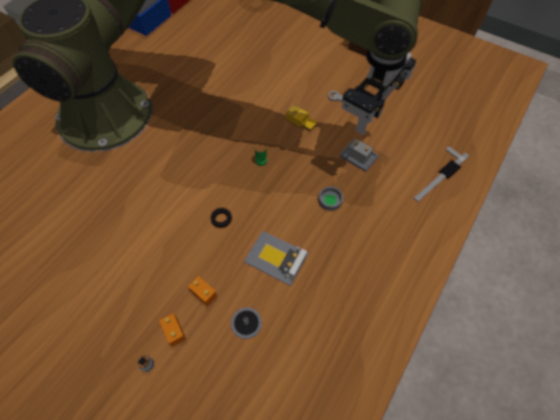

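```bash
python3 plan.py 444.5 267.5 100 83.7; python3 -m handwheel '[[[10,-10,35],0,-0.2],[[20,-10,75],0,-0.2],[[30,-10,115],0,-0.2],[[40,-10,155],0.02,-0.2],[[40,-10,190],0.02,-0.2]]'|tail -1;python3 plan.py 444.5 267.5 60 83.7
```

```text
t 6.7 p [642.2 243.7 133.8] down [ 0.    -0.001 -1.   ] jaw -95.2 q [ 0.31  0.68  1.17 -0.    1.3   1.97] F [ 0.1 -0.3 -1.5] w 56.6
shift [ 33.7  -6.  199.1] spin 0.02
grip_width: 0.0565
t 7.2 p [450.8 269.9  90.9] down [-0.004 -0.003 -1.   ] jaw -96.3 q [ 0.47  0.39  1.72 -0.    1.03  2.15] F [ 0.2  1.  -1. ] w 56.5
shift [31.   3.   5.8] spin -0.001
```

```bash
python3 -m handwheel '[[[5,3,6],0,-0.2],[[30,3,6],0,-0.2],[[60,3,6],0,-0.2],[[72,3,6],0,-0.2],[[72,3,6],0,-0.2]]'|tail -1;python3 plan.py 444.5 267.5 18 83.7;  python3 -m handwheel '[[[0,0,0],0,1],[[0,0,0],0,1],[[0,0,0],0,1],[[0,0,0],0,1],[[0,0,0],0,1]]' 40|tail -2; python3 plan.py; python3 -m handwheel '[[[0,0,0],0,1],[[-20,0,0],0,1],[[-60,0,0],0,1],[[-90,0,0],0,1],[[-90,0,0],0,1]]'|tail -2; python3 plan.py 560 -104 90 94.8
```

```text
grip_width: 0.0566
t 7.7 p [443.4 266.7  17. ] down [-0.007 -0.005 -1.   ] jaw -96.4 q [ 0.47  0.5   1.77 -0.    0.88  2.15] F [-0.2  0.2  0.5] w 56.6
shift [-1.  -0.9 -1. ] spin -0.001
force: [-0.1, -1.1, 6.0]
grip_width: 0.0354
t 8.2 p [443.9 266.9  17.8] down [-0.006 -0.004 -1.   ] jaw -96.4 q [ 0.47  0.5   1.77 -0.    0.88  2.15] F [-0.1 -1.1  6. ] w 35.4
force: [-0.4, -0.0, -4.0]
grip_width: 0.0354
t 8.7 p [445.8 268.1 111.3] down [-0.001 -0.002 -1.   ] jaw -96.4 q [ 0.47  0.35  1.72 -0.    1.07  2.15] F [-0.4 -0.  -4. ] w 35.4
shift [  21.9  357.1 -154.6] spin -0.195
```

```bash
python3 -m handwheel '[[[0,25,-11],0,1],[[0,60,-26],0,1],[[0,100,-43],0,1],[[0,140,-60],0,1],[[0,180,-78],0,1]]'|tail -1;python3 -m handwheel '[[[0,40,-17],-0.04,1],[[0,85,-36],-0.08,1],[[0,130,-56],-0.13,1],[[0,160,-70],-0.19,1],[[0,175,-78],-0.195,1]]'|tail -1; python3 -m handwheel '[[[0,0,0],0,1],[[0,0,0],0,1],[[0,0,0],0,1],[[0,0,0],0,1],[[0,0,0],0,1]]'|tail -1;python3 plan.py 557.3 -104 60 94.8;python3 - <<'E'
from h import *
for n in("top","scene"):
    im,d=camera(n);np.savez(f"pics/{n}2.npz",im=im,d=d)
cv2.imwrite("pics/s2.png",cv2.resize(im[190:300,190:330],None,fx=4.5,fy=4.5,interpolation=cv2.INTER_CUBIC))
E
```

```text
grip_width: 0.0358
grip_width: 0.0357
grip_width: 0.0356
t 10.2 p [ 560.7 -105.2  108.4] down [-0.005 -0.001 -1.   ] jaw -85.2 q [-0.25  0.46  1.57 -0.    1.11  1.24] F [-0.1  0.5 -4.1] w 35.6
shift [48.4 -1.6  3. ] spin 0.001
```

View pics/s2.png

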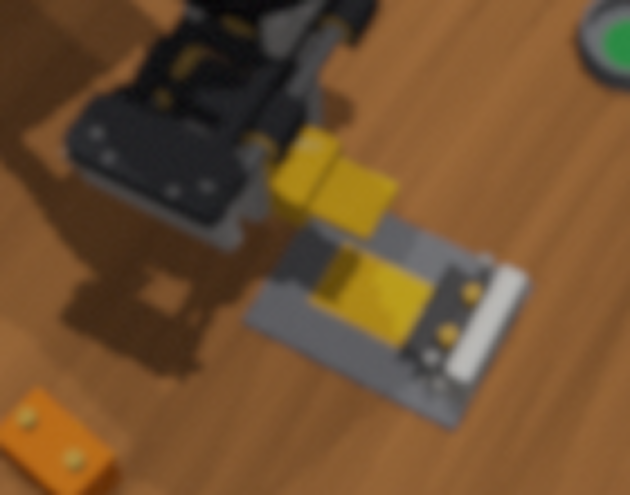

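```bash
python3 -m handwheel '[[[30,-2,3],0,1],[[60,-2,3],0,1],[[75,-2,3],0,1],[[80,-2,3],0,1],[[80,-2,3],0,1]]'|tail -1;python3 plan.py 557.3 -104 22.8 94.8
```

```text
grip_width: 0.0358
t 10.8 p [ 557.4 -104.    28.6] down [-0.005 -0.001 -1.   ] jaw -85.2 q [-0.25  0.57  1.63 -0.    0.95  1.24] F [ 0.6 -0.5 -2.6] w 35.8
shift [ 5.8 -0.   0. ] spin 0.0
```

```bash
python3 -m handwheel '[[[6,0,0],0,1],[[6,0,0],0,1],[[6,0,-10],0,1],[[6,0,-18],0,1],[[6,0,-18],0,1]]'|tail -2;python3 plan.py; python3 -m handwheel '[[[0,0,-4],0,1],[[0,0,-8],0,1],[[0,0,-12],0,1],[[0,0,-16],0,1],[[0,0,-18],0,1]]'|tail -2;python3 plan.py 609 -99.6 22 94.8
```

```text
force: [0.5, -0.1, -2.9]
grip_width: 0.0358
t 11.3 p [ 576.6 -102.4   22.9] down [-0.004 -0.002 -1.   ] jaw -85.2 q [-0.24  0.61  1.57 -0.    0.96  1.25] F [ 0.5 -0.1 -2.9] w 35.8
force: [-2.6, 0.1, -5.0]
grip_width: 0.0354
t 11.8 p [ 594.4 -100.8   22.4] down [-0.005 -0.002 -1.   ] jaw -85.2 q [-0.23  0.64  1.52 -0.    0.99  1.26] F [-2.6  0.1 -5. ] w 35.4
shift [  0.3   0.  -14.7] spin 0.001
```

```bash
python3 -m handwheel '[[[0,0,-3],0,1],[[0,0,-6],0,1],[[0,0,-9],0,1],[[0,0,-12],0,1],[[0,0,-12],0,1]]'|tail -2;python3 plan.py 609 -99.6 22 94.8; python3 -m handwheel '[[[0,0,-1],0,1],[[0,0,-2],0,1],[[0,0,-3],0,1],[[0,0,-3],0,1],[[0,0,-3],0,1]]'|tail -2;python3 plan.py 609 -99.6 22 94.8
```

```text
force: [1.5, 0.3, -5.3]
grip_width: 0.0359
t 12.3 p [606.9 -99.7  22.4] down [-0.004 -0.002 -1.   ] jaw -85.2 q [-0.22  0.66  1.48 -0.    1.    1.27] F [ 1.5  0.3 -5.3] w 35.9
shift [ 0.4  0.  -2.2] spin 0.001
force: [-17.9, -1.0, 4.6]
grip_width: 0.0353
t 12.8 p [607.5 -99.6  22. ] down [-0.01  -0.001 -1.   ] jaw -85.2 q [-0.22  0.67  1.47 -0.    1.01  1.27] F [-17.9  -1.    4.6] w 35.3
shift [-0.1  0.1 -1.5] spin 0.001
```

```bash
python3 -m handwheel '[[[0,0,0.5],0,0.5],[[0,0,0.5],0,0],[[0,0,0.5],0,-0.2],[[0,0,0.5],0,-0.2],[[0,0,0.5],0,-0.2]]'|tail -2; python3 -m handwheel '[[[-10,0,0],0,-0.2],[[-30,0,0],0,-0.2],[[-60,0,0],0,-0.2],[[-90,0,0],0,-0.2],[[-90,0,0],0,-0.2]]'|tail -2;python3 plan.py 459.5 -86 80 94.8
```

```text
force: [-0.2, -0.2, -0.7]
grip_width: 0.0561
force: [0.3, 0.1, -0.2]
grip_width: 0.0564
t 13.8 p [610.1 -99.9 117.4] down [-0.002 -0.003 -1.   ] jaw -85.2 q [-0.22  0.55  1.42 -0.    1.18  1.27] F [ 0.3  0.1 -0.2] w 56.4
shift [ 37.8 -26.7 148.8] spin 0.001
```

```bash
python3 -m handwheel '[[[0,-5,30],0,-0.6],[[10,-13,70],0,-0.6],[[20,-20,110],0,-0.6],[[35,-27,140],0,-0.6],[[38,-27,149],0,-0.6]]'|tail -1;python3 - <<'E'
from h import *
for n in("top","scene"):
    im,d=camera(n);np.savez(f"pics/{n}3.npz",im=im,d=d)
cv2.imwrite("pics/s3.png",cv2.resize(im[100:300,180:400],None,fx=3,fy=3,interpolation=cv2.INTER_CUBIC))
E
python3 plan.py 459.5 -86 17 94.8
```

```text
grip_width: 0.0751
t 14.4 p [459.  -85.8  80. ] down [-0.002 -0.003 -1.   ] jaw -85.2 q [-0.26  0.29  1.89 -0.    0.96  1.23] F [ 1.1 -0.2 -0. ] w 75.4
shift [63.   0.1 -0.6] spin 0.0
```

View pics/s3.png

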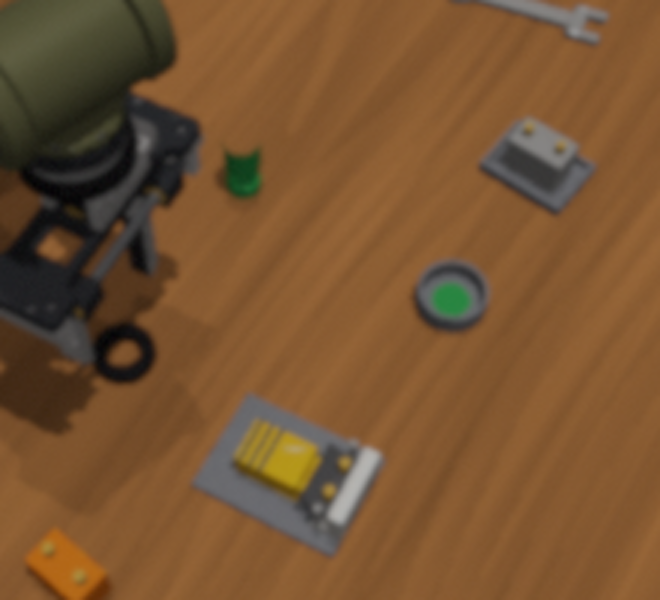

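```bash
python3 -m handwheel '[[[20,0,0],0,-0.6],[[45,0,0],0,-0.6],[[58,0,0],0,-0.6],[[63,0,0],0,-0.6],[[63,0,0],0,-0.6]]'|tail -2; python3 -m handwheel '[[[0,0,0],0,1],[[0,0,0],0,1],[[0,0,0],0,1],[[0,0,0],0,1],[[0,0,0],0,1]]' 20|tail -2; python3 plan.py; python3 -m handwheel '[[[0,0,0],0,1],[[-20,0,0],0,1],[[-60,0,0],0,1],[[-90,0,0],0,1],[[-90,0,0],0,1]]'|tail -2; python3 plan.py 645.5 -250.5 80 94.8
```

```text
force: [-0.8, -1.1, 0.2]
grip_width: 0.0752
force: [0.0, 0.7, 4.9]
grip_width: 0.0495
t 15.4 p [459.6 -86.2  17.4] down [-0.002 -0.003 -1.   ] jaw -85.2 q [-0.26  0.41  1.92 -0.    0.82  1.23] F [0.  0.7 4.9] w 49.5
force: [0.4, -0.9, -0.9]
grip_width: 0.049
t 15.9 p [461.5 -86.3 110.8] down [ 0.004 -0.005 -1.   ] jaw -85.2 q [-0.26  0.25  1.86 -0.    1.03  1.23] F [ 0.4 -0.9 -0.9] w 49.0
shift [  32.3  179.  -169.5] spin 0.0
```

```bash
python3 -m handwheel '[[[0,25,-24],0,1],[[0,60,-57],0,1],[[0,95,-90],0,1],[[0,130,-123],0,1],[[0,160,-152],0,1]]'|tail -1; python3 -m handwheel '[[[5,17,-16],0,1],[[15,19,-17],0,1],[[25,19,-17],0,1],[[30,19,-17],0,1],[[30,19,-17],0,1]]'|tail -1; python3 plan.py 645.5 -250.5 24 94.8; python3 - <<'E'
from h import *
for n in("top","scene"):
    im,d=camera(n);np.savez(f"pics/{n}4.npz",im=im,d=d)
cv2.imwrite("pics/s4.png",cv2.resize(im[260:370,180:310],None,fx=4.5,fy=4.5,interpolation=cv2.INTER_CUBIC))
E
```

```text
grip_width: 0.0496
grip_width: 0.049
t 16.9 p [ 645.2 -251.1   79.8] down [ 0.001 -0.003 -1.   ] jaw -85.2 q [-0.42  0.74  1.19 -0.    1.21  1.06] F [ 0.7  0.4 -0.7] w 49.0
shift [55.8 -0.8 -0.3] spin 0.001
```

View pics/s4.png

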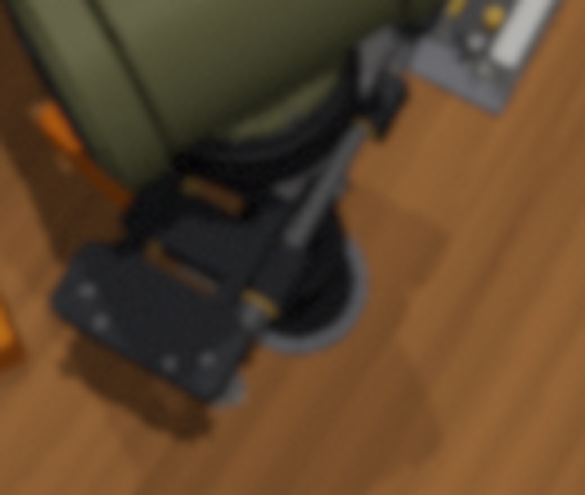

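```bash
python3 -m handwheel '[[[10,-1,0],0,1],[[20,-1,0],0,1],[[28,-1,0],0,1],[[34,-1,0],0,1],[[34,-1,0],0,1]]'|tail -2; python3 plan.py 645.5 -250.5 24 94.8
```

```text
force: [0.0, -0.2, -1.2]
grip_width: 0.0492
t 17.5 p [ 645.4 -250.6   46. ] down [ 0.001 -0.003 -1.   ] jaw -85.2 q [-0.42  0.78  1.21 -0.    1.15  1.07] F [ 0.  -0.2 -1.2] w 49.2
shift [22.  -0.1 -0.1] spin 0.001
```

```bash
python3 -m handwheel '[[[5,0,0],0,1],[[10,0,0],0,1],[[15,0,0],0,1],[[20,0,0],0,1],[[20,0,0],0,1]]'|tail -2; python3 plan.py 645.5 -250.5 24 94.8
```

```text
force: [0.1, -1.1, -0.4]
grip_width: 0.0495
t 18.0 p [ 645.1 -250.5   25. ] down [ 0.    -0.003 -1.   ] jaw -85.2 q [-0.42  0.81  1.22 -0.    1.12  1.07] F [ 0.1 -1.1 -0.4] w 49.5
shift [ 1.   0.  -0.4] spin 0.001
```

```bash
python3 -m handwheel '[[[1.5,0,0],0,1],[[1.5,0,0],0,1],[[1.5,0,0],0,-0.2],[[1.5,0,0],0,-0.5],[[1.5,0,0],0,-0.5]]'|tail -2; python3 -m handwheel '[[[0,0,0],0,-0.5],[[-20,0,0],0,-0.5],[[-60,0,0],0,-0.5],[[-95,0,0],0,-0.5],[[-110,0,0],0,-0.5]]'|tail -2; python3 plan.py 443.4 99 130 94.8
```

```text
force: [0.4, -0.0, 0.4]
grip_width: 0.0684
force: [-0.4, -0.4, -0.6]
grip_width: 0.0707
t 19.0 p [ 646.  -250.6  137.6] down [ 0.005 -0.005 -1.   ] jaw -85.2 q [-0.42  0.69  1.15 -0.    1.3   1.07] F [-0.4 -0.4 -0.6] w 70.7
shift [   4.9 -365.4  172.5] spin 0.001
```

```bash
python3 -m handwheel '[[[0,-25,12],0,-0.3],[[0,-65,31],0,-0.3],[[0,-105,50],0,-0.3],[[0,-145,69],0,-0.3],[[0,-185,88],0,-0.3]]'|tail -1;python3 -m handwheel '[[[0,-40,19],0,-0.3],[[0,-80,38],0,-0.3],[[0,-120,57],0,-0.3],[[0,-160,75],0,-0.3],[[0,-180,84],0,-0.3]]'|tail -1;python3 - <<'E'
from h import *
for n in("top","scene"):
    im,d=camera(n);np.savez(f"pics/{n}5.npz",im=im,d=d)
cv2.imwrite("pics/s5.png",cv2.resize(im[100:360,160:400],None,fx=2.3,fy=2.3,interpolation=cv2.INTER_CUBIC))
E
python3 plan.py 443.4 99 42 94.8
```

```text
grip_width: 0.0615
grip_width: 0.0612
t 20.1 p [441.2 101.8 133.9] down [ 0.003 -0.005 -1.   ] jaw -85.0 q [ 0.15  0.18  1.88 -0.01  1.07  1.64] F [-0.1 -1.2  0.5] w 61.2
shift [91.9  2.5 -1.7] spin 0.003
```

View pics/s5.png

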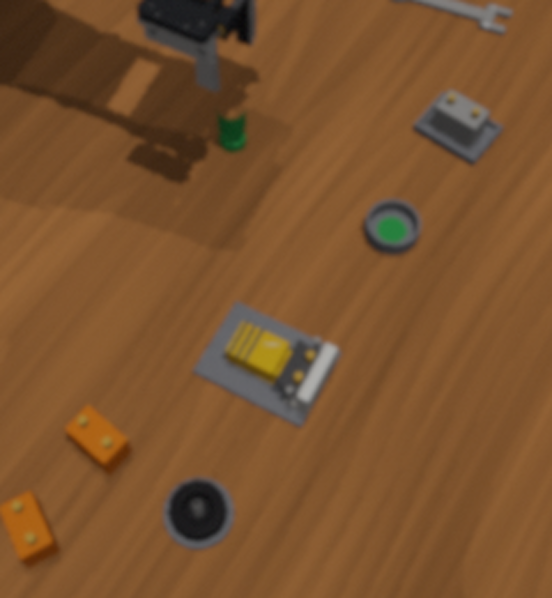

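```bash
python3 -m handwheel '[[[5,2.5,-2],0,-0.3],[[35,2.5,-2],0,-0.3],[[70,2.5,-2],0,-0.3],[[90,2.5,-2],0,-0.3],[[92,2.5,-2],0,-0.3]]'|tail -2; python3 plan.py 443.4 99 42 94.8; python3 -m handwheel '[[[0,0,0],0,1],[[0,0,0],0,1],[[0,0,0],0,1],[[0,0,0],0,1],[[0,0,0],0,1]]' 25|tail -2; python3 plan.py; python3 -m handwheel '[[[0,0,0],0,1],[[-20,0,0],0,1],[[-50,0,0],0,1],[[-70,0,0],0,1],[[-70,0,0],0,1]]'|tail -2; python3 plan.py 645 93 100 94.8
```

```text
force: [0.9, 0.6, 0.8]
grip_width: 0.0614
t 20.6 p [442.7  97.7  39.2] down [-0.001 -0.005 -1.   ] jaw -85.1 q [ 0.14  0.34  1.95 -0.01  0.86  1.63] F [0.9 0.6 0.8] w 61.4
shift [-2.8 -1.2 -0.8] spin 0.002
force: [-0.6, -0.8, 3.8]
grip_width: 0.0295
t 21.1 p [443.1  97.8  39.9] down [-0.    -0.005 -1.   ] jaw -85.1 q [ 0.14  0.34  1.95 -0.01  0.86  1.63] F [-0.6 -0.8  3.8] w 29.5
force: [0.0, 0.1, -1.5]
grip_width: 0.0299
t 21.6 p [444.3  98.4 112.1] down [ 0.004 -0.005 -1.   ] jaw -85.1 q [ 0.14  0.22  1.9  -0.01  1.02  1.63] F [ 0.   0.1 -1.5] w 29.9
shift [  13.    22.6 -199.5] spin 0.002
```

```bash
python3 -m handwheel '[[[0,3,-30],0,1],[[0,8,-70],0,1],[[0,13,-115],0,1],[[0,18,-160],0,1],[[0,22,-190],0,1]]'|tail -1; python3 -m handwheel '[[[5,0,-10],0,1],[[10,0,-10],0,1],[[10,0,-10],0,1],[[10,0,-10],0,1],[[10,0,-10],0,1]]'|tail -1;python3 plan.py 645 93 45 94.8
```

```text
grip_width: 0.0297
grip_width: 0.0299
t 22.6 p [646.8  93.5 101.6] down [ 0.003 -0.005 -1.   ] jaw -85.1 q [ 0.09  0.64  1.32 -0.01  1.19  1.58] F [-0.7  0.2 -0.7] w 29.9
shift [56.6  0.   2. ] spin 0.002
```

```bash
python3 -m handwheel '[[[15,0,2],0,1],[[30,0,2],0,1],[[45,0,2],0,1],[[53,0,2],0,1],[[55,0,2],0,1]]'|tail -2; python3 plan.py 645 93 44 94.8
```

```text
force: [0.2, -0.2, -1.2]
grip_width: 0.0296
t 23.1 p [644.3  93.   44.7] down [ 0.001 -0.005 -1.   ] jaw -85.1 q [ 0.09  0.7   1.36 -0.01  1.09  1.58] F [ 0.2 -0.2 -1.2] w 29.6
shift [ 0.7  0.  -0.7] spin 0.002
```

```bash
python3 -m handwheel '[[[1,0,0],0,1],[[1,0,0],0,1],[[1,0,0],0,0.3],[[1,0,0],0,-0.1],[[1,0,0],0,-0.2]]'|tail -2; python3 -m handwheel '[[[0,0,0],0,-0.2],[[-15,0,0],0,-0.2],[[-50,0,0],0,-0.2],[[-90,0,0],0,-0.2],[[-120,0,0],0,-0.2]]'|tail -2; python3 -m handwheel '[[[0,10,40],0,-0.2],[[0,30,85],0,-0.2],[[0,50,130],0,-0.2],[[0,70,170],0,-0.2],[[0,80,190],0,-0.2]]'|tail -2;python3 plan.py; python3 - <<'E'
from h import *
for n in("top","scene"):
    im,d=camera(n);np.savez(f"pics/{n}6.npz",im=im,d=d)
    cv2.imwrite(f"pics/{n}6.png",cv2.resize(im[100:350,150:400] if n=="scene" else im[130:260,110:480],None,fx=2.1,fy=2.1,interpolation=cv2.INTER_CUBIC))
E
```

```text
force: [-0.5, 0.1, -0.5]
grip_width: 0.0456
force: [1.0, 1.1, 1.0]
grip_width: 0.0565
force: [0.2, -0.2, 0.5]
grip_width: 0.0562
t 24.6 p [459.9  -3.5 168.8] down [ 0.005 -0.005 -1.   ] jaw -85.1 q [-0.08  0.15  1.83 -0.    1.16  1.4 ] F [ 0.2 -0.2  0.5] w 56.2
```

View pics/scene6.png

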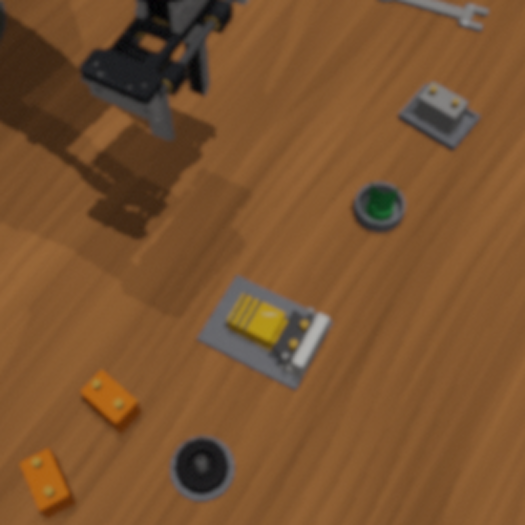

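View pics/top6.png

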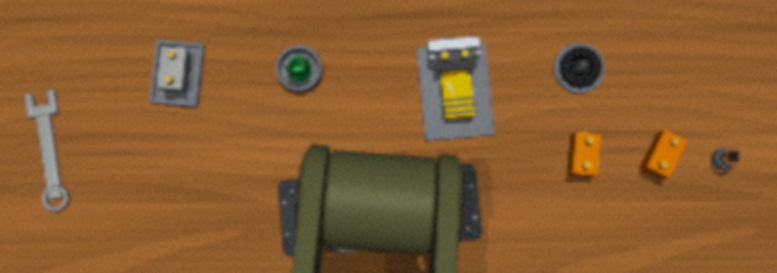

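```bash
python3 - <<'E' | sed 's/^.*----$//' | tail -14
from m import blob,rect,circ
from h import *
print("----")
f=np.load("pics/top6.npz");im=f["im"];h=cv2.cvtColor(im,cv2.COLOR_BGR2HSV);P=cloud("top",f["d"])
hs=cv2.cvtColor(np.load("pics/scene6.npz")["im"],cv2.COLOR_BGR2HSV)
for nm,(u0,v0,u1,v1),a,b in(("blankbody",(300,155,350,190),.0255,.032),("block",(178,145,212,186),.036,.046),("washer",(368,145,402,178),.014,.022),("spool lo",(240,150,266,176),.012,.019),("spool hi",(240,150,266,176),.021,.075)):
    q=P[v0:v1,u0:u1].reshape(-1,3);q=q[(q[:,2]>a)&(q[:,2]<b)]
    if len(q)>4:
        r=cv2.minAreaRect((q[:,:2]*1000).astype(np.float32));print("cloud",nm,len(q),"mean",(q.mean(0)*1000).round(1),"rect",np.round(r[0],1),np.round(r[1],1),round(r[2],1))
circ("top",blob(h,(0,0,0),(180,110,70),(368,145,402,178))[0],.018,"washer")
rect("top",blob(h,(22,180,100),(32,255,255),(300,155,350,200))[0],.028,"blank")
rect("top",blob(h,(0,0,130),(180,70,255),(178,145,212,186))[0],.04,"block")
circ("top",blob(h,(45,120,30),(90,255,255),(240,150,266,176))[0],.016,"spool")
print((P[156:172,245:262,2]*1000).round().astype(int))
E
```

```text
[   2    5   14   38   45   45   45   42   44   36   16   16    8    8
     3    1   22]
 [   3    2    5   14   33   37   36   33   17   18   15   10    8    8
     4   20   23]
 [   3    2    8    9   16   17   17   17   17   15    6    5    5    6
     5   21   22]
 [   2    4    1    5    7    1    7    9    9    6    3    2    9    6
    21   19   12]
 [  22    4    1    0    5    3    8    6    4    6    2    5    3   21
    20   13    0]
 [  19   22   22    4    7    4    2    1    5    7    6   22   21   18
    16    2    1]
 [   8   20   19   23   20   18    3    6   20   23   20   20   23   13
     1   -2    1]]
```

```bash
python3 - <<'E' | sed -n '/----/,$p'
from m import blob,rect,circ
from h import *
np.set_printoptions(linewidth=200)
print("----")
f=np.load("pics/top6.npz");im=f["im"];h=cv2.cvtColor(im,cv2.COLOR_BGR2HSV);P=cloud("top",f["d"])
g=np.load("pics/scene6.npz")
for nm,(u0,v0,u1,v1),a,b in(("blankbody",(300,155,350,190),.0255,.032),("block",(178,145,212,186),.036,.046),("washer",(368,145,402,178),.014,.022)):
    q=P[v0:v1,u0:u1].reshape(-1,3);q=q[(q[:,2]>a)&(q[:,2]<b)]
    r=cv2.minAreaRect((q[:,:2]*1000).astype(np.float32));print("cloud",nm,len(q),"mean",(q.mean(0)*1000).round(1),"rect",np.round(r[0],1),np.round(r[1],1),round(r[2],1))
circ("top",blob(h,(0,0,0),(180,110,70),(368,145,402,178))[0],.018,"washer")
rect("top",blob(h,(22,180,100),(32,255,255),(300,155,350,200))[0],.028,"blank")
circ("top",blob(h,(45,120,30),(90,255,255),(240,150,266,176))[0],.016,"spool")
print((P[152:172,243:263,2]*1000).round().astype(int))
cv2.imwrite("pics/c7.png",np.hstack([cv2.resize(im[145:181,234:272],(400,380),interpolation=cv2.INTER_CUBIC),cv2.resize(g["im"][178:218,310:350],(380,380),interpolation=cv2.INTER_CUBIC)]))
E
```

```text
----
cloud blankbody 365 mean [619.  -97.1  28.5] rect [621.  -93.1] [58.2 77.5] 88.0
cloud block 221 mean [640.1 243.5  40.6] rect [640.8 244. ] [31.  49.6] 83.7
cloud washer 216 mean [ 644.3 -248.7   18.3] rect [ 644.2 -248.5] [46.6 48.8] 85.9
top washer ell c [ 643.3 -248.5] d [46.5 49.3] bbox c [ 643.7 -248.5]
top blank rect c [608.  -97.5] wh [35.2 56.1] ang 89.7
top spool ell c [643.8  92.8] d [24.1 29. ] bbox c [643.5  92.7]
[[   0   -2    3   -3   -1   17   19   20   19   19   19   20   19   -2   -1   -1    2    1    1    2]
 [   4    0   -1   22   19   17   14   19   15   18   16   21   21   21   23   -1    3    2    0    0]
 [   0   -4   19   20   20   15   11    3    5    5    4   12   10   18   17   20    0   -1    2    1]
 [   1   21   20   15    7    6    3    3    3    5    4    4    6    7   10   21   22    2    1   -1]
 [  20   18   15    6    6    5    7    4    7    0    5    4    0    4    5    8   22   18    6    0]
 [  19   17    6    7    3    3   20   15   18   18   17   18    1    6    7 1093   11   22   17    0]
 [  19   10    2    5    2   18   18   22    2
[... 696 characters left out ...]
   14   38   45   45   45   42   44   36   16   16    8    8    3    1   22   17]
 [  21    4    3    2    5   14   33   37   36   33   17   18   15   10    8    8    4   20   23    8]
 [  19    7    3    2    8    9   16   17   17   17   17   15    6    5    5    6    5   21   22    4]
 [  21   18    2    4    1    5    7    1    7    9    9    6    3    2    9    6   21   19   12    2]
 [  -3   20   22    4    1    0    5    3    8    6    4    6    2    5    3   21   20   13    0    0]
 [   1   12   19   22   22    4    7    4    2    1    5    7    6   22   21   18   16    2    1    0]
 [   1   -1    8   20   19   23   20   18    3    6   20   23   20   20   23   13    1   -2    1    0]]
```

View pics/c7.png

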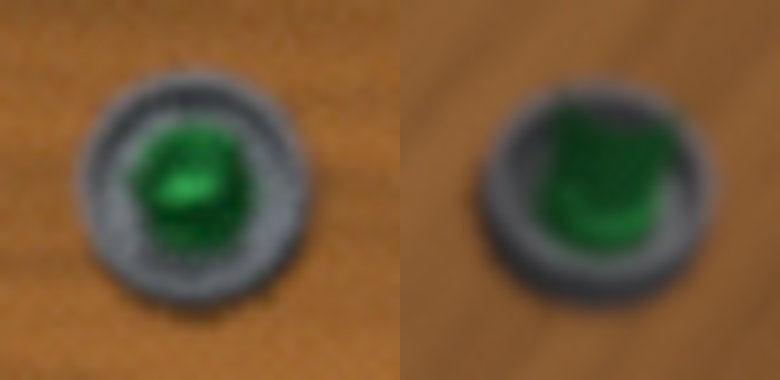

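```bash
python3 - <<'E'
from h import *
f=np.load("pics/top6.npz");im=f["im"];P=cloud("top",f["d"])*1000
c=np.array([609,-99.6]);a=np.radians(4.8);R=np.array([[np.cos(a),np.sin(a)],[-np.sin(a),np.cos(a)]])
Q=P.reshape(-1,3);l=(Q[:,:2]-c)@R.T
m=(abs(l[:,0])<21)&(abs(l[:,1])<15)&(Q[:,2]<60);A=np.c_[l[m],np.ones(m.sum())]
print(m.sum(),np.linalg.lstsq(A,Q[m,2],rcond=None)[0].round(3),Q[m,2].std().round(2))
k=(l[:,0]>-40)&(l[:,0]<18)&(abs(l[:,1])<30)&(Q[:,2]>22)&(Q[:,2]<34)
r=cv2.minAreaRect(l[k].astype(np.float32));print(r,l[k].min(0),l[k].max(0))
E
```

```text
192 [-8.0000e-03 -1.0000e-02  2.8387e+01] 1.95
((-4.667125701904297, 1.2460250854492188), (44.649173736572266, 36.57561492919922), 0.24140489101409912) [-27.0586647  -16.97631305] [17.66262671 19.56690062]
```

```bash
python3 -c "
from station import *
print(hand_in()); print(get_obs()['time_s'])"
```

```text
the job is handed in; nothing more can be done
None
the job is handed in; nothing more can be done
```

I put all four parts in their holders, released them and handed the job in at about 25 s, well under the 96 s limit. The hand-in gives no verdict. The gripper is open and clear of everything.

Last checks, from the final pictures and depth readings:

| Part | Position against its seat | Height or tilt |
|---|---|---|
| Block | about 1 mm off the tray centre, aligned to about 1° | top at 40.6 mm, 40 expected |
| Washer | about 2.5 mm off the post axis | top at 18.3 mm, 18 expected |
| Spool | about 1 mm off the cup axis, upright | flange top at about 17 mm, 16 expected |
| Blank | 1 mm sideways, 0.2° off the clip's direction | flat, top at 28.4 mm, 28 expected |

- **Blank:** I pushed the tongue in until the stop gave a firm 18 N reaction. The camera puts the rear edge 2 mm short of the nominal home position, which is within the 2 mm calibration error and the 8 mm allowed.
- **Spool:** its top face does not show in either camera, so I judged position and uprightness from its lower flange and near wall.
- **Socket and spanner:** the arm never worked near either of them, and they appear unmoved in the last picture. I did not measure their positions again.

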